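# Find the radius gauge that fits a rounded cover corner

### The job

The white corner piece clamped in the nest of the inspection fixture has a rounded edge of unknown radius. Try the concave radius gauges from the rail on its edge until you find the one that sits fully down without riding high or rocking, and leave that one standing upright by itself on the middle of the edge, with the other two astride the rail. Leave everything else on the bench alone.

Things in the scene. Friction and masses are not known exactly. Their poses are not given: they have to be found in the camera images.
- gauge6_tab (a point): centre of the grip tab of the 6 mm concave gauge: upright yellow plate, 32 mm along x, 12 mm thick along y; free from 27 mm below to 21 mm above this point (z up). Under it an aluminium body, 24 mm thick, 85 mm wide: an upside-down V with a rounded hollow, legs spreading at 45 degrees to +x and -x, ends 79 mm below this point. About 0.16 kg, top-heavy
- gauge6_root (a point): top of the rounded hollow of the 6 mm gauge (yellow tab), 47.5 mm below the tab's centre, same axes; it lies on the crown of a corner that it fits. The leg faces, produced, meet 45 mm below the tab's centre
- gauge16_tab (a point): centre of the grip tab of the 16 mm concave gauge: upright green plate, 32 mm along x, 12 mm thick along y; free from 27 mm below to 21 mm above this point (z up). Under it an aluminium body, 24 mm thick, 85 mm wide: an upside-down V with a rounded hollow, legs spreading at 45 degrees to +x and -x, ends 79 mm below this point. About 0.16 kg, top-heavy
- gauge16_root (a point): top of the rounded hollow of the 16 mm gauge (green tab), 51.6 mm below the tab's centre, same axes; it lies on the crown of a corner that it fits. The leg faces, produced, meet 45 mm below the tab's centre
- gauge26_tab (a point): centre of the grip tab of the 26 mm concave gauge: upright red plate, 32 mm along x, 12 mm thick along y; free from 27 mm below to 21 mm above this point (z up). Under it an aluminium body, 24 mm thick, 85 mm wide: an upside-down V with a rounded hollow, legs spreading at 45 degrees to +x and -x, ends 79 mm below this point. About 0.16 kg, top-heavy
- gauge26_root (a point): top of the rounded hollow of the 26 mm gauge (red tab), 55.8 mm below the tab's centre, same axes; it lies on the crown of a corner that it fits. The leg faces, produced, meet 45 mm below the tab's centre
- crown (a point): highest line, at mid length, of the rounded edge of the clamped white corner, 62 mm above the bench whatever its radius. The edge runs 30 mm each way along y; two flat faces fall at 45 degrees to +x and -x; z up. Edge radius 6, 16 or 26 mm, not known beforehand. A too small gauge stands on its legs, root 4 mm (one size off) or 8 mm above the crown
- fixture: fixed grey plate 270 x 200 x 12 mm, axes as the crown's; origin on the bench under the crown. The clamped corner sits between two low blue cheeks; two spare corners of the other radii are parked 135 mm off along +x, not to be gauged. A too large gauge bears on the crown alone and, let go, rocks about y by some 0.1 rad (0.2 if two sizes off); the right one stands upright
- rail_ridge (a point): mid length of the gauge rail, a fixed dark steel ridge 350 mm long along y, flat-topped, faces falling at 45 degrees to +x and -x, blue end plates. This point is where its faces, produced, meet: 62 mm above the bench, 14 mm over the flat top. The gauges start astride it, in any order, 110 mm apart, y axes along it; any gauge so standing has its tab's centre 45 mm above this point's level
- convex16: convex radius gauge with a green tab (16 mm round nose, for hollow fillets; not for this job), lying flat, about 110 x 32 x 12 mm; origin at the centre of the round nose, on the bench; bystander
- convex26: convex radius gauge with a red tab (26 mm round nose, for hollow fillets; not for this job), lying flat, about 120 x 52 x 12 mm; origin at the centre of the round nose, on the bench; bystander
- tube_rack: white rack 110 x 200 x 22 mm with purple-capped sample tubes standing to 90 mm; origin at the centre of its underside; bystander
- reagent: white bottle with a blue cap, 64 mm across, 150 mm tall; origin at the centre of its underside; bystander
- stain_jar: amber jar with a black cap, 56 mm across, 70 mm tall; origin at the centre of its underside; bystander
- scanner: grey hand-held code scanner lying on the bench, 160 x 72 x 34 mm; origin under its head, handle along its +x; bystander
- driver: orange-handled screwdriver lying on the bench, along its x axis; bystander
There are look-alikes about, which are no part of the job. Leave any brown look-alike of the part that bears gauge16_tab alone. Leave any blue look-alike of the part that bears gauge26_tab alone.

How it is judged (in metres and radians):
At the end, for the whole second after the job is handed in: One gauge stands on the clamped corner, root on the crown (3 mm across, 22 mm along, -1.5 to +2 mm high), upright within 0.03 rad: only the right radius can. The other two stand astride the rail (within 6 mm across, 170 mm along from its middle, 4 mm in height, 0.06 rad of upright) (((x of gauge6_root in the frame of crown between -0.003 and 0.003 m and y of gauge6_root in the frame of crown between -0.022 and 0.022 m and z of gauge6_root in the frame of crown between -0.0015 and 0.002 m and angle between gauge6_root's own z axis and vertical below 0.03 rad and x of gauge16_tab in the frame of rail_ridge between -0.006 and 0.006 m and y of gauge16_tab in the frame of rail_ridge between -0.17 and 0.17 m and z of gauge16_tab in the frame of rail_ridge between 0.041 and 0.049 m and angle between each of gauge16_tab, gauge26_tab's own z axis and vertical below 0.06 rad and x of gauge26_tab in the frame of rail_ridge between -0.006 and 0.006 m and y of gauge26_tab in the frame of rail_ridge between -0.17 and 0.17 m and z of gauge26_tab in the frame of rail_ridge between 0.041 and 0.049 m) or (x of gauge16_root in the frame of crown between -0.003 and 0.003 m and y of gauge16_root in the frame of crown between -0.022 and 0.022 m and z of gauge16_root in the frame of crown between -0.0015 and 0.002 m and angle between gauge16_root's own z axis and vertical below 0.03 rad and x of gauge6_tab in the frame of rail_ridge between -0.006 and 0.006 m and y of gauge6_tab in the frame of rail_ridge between -0.17 and 0.17 m and z of gauge6_tab in the frame of rail_ridge between 0.041 and 0.049 m and angle between each of gauge6_tab, gauge26_tab's own z axis and vertical below 0.06 rad and x of gauge26_tab in the frame of rail_ridge between -0.006 and 0.006 m and y of gauge26_tab in the frame of rail_ridge between -0.17 and 0.17 m and z of gauge26_tab in the frame of rail_ridge between 0.041 and 0.049 m) or (x of gauge26_root in the frame of crown between -0.003 and 0.003 m and y of gauge26_root in the frame of crown between -0.022 and 0.022 m and z of gauge26_root in the frame of crown between -0.0015 and 0.002 m and angle between gauge26_root's own z axis and vertical below 0.03 rad and x of gauge6_tab in the frame of rail_ridge between -0.006 and 0.006 m and y of gauge6_tab in the frame of rail_ridge between -0.17 and 0.17 m and z of gauge6_tab in the frame of rail_ridge between 0.041 and 0.049 m and angle between each of gauge6_tab, gauge16_tab's own z axis and vertical below 0.06 rad and x of gauge16_tab in the frame of rail_ridge between -0.006 and 0.006 m and y of gauge16_tab in the frame of rail_ridge between -0.17 and 0.17 m and z of gauge16_tab in the frame of rail_ridge between 0.041 and 0.049 m))); the robot touches nothing.
It fails at once if another thing on the bench is disturbed (moved more than 20 mm) (distance of any of convex16, convex26, tube_rack, reagent, stain_jar, scanner, driver from where it was at the start of the episode above 0.02 m).
It also fails if it takes over 72 s, if anything falls off the work surface, if the arm or the gripper's body presses on something with over 40 N, if the wrist force passes 120 N, or if a joint passes its speed limit or range.

### The arm

A 6-joint arm with a two-finger parallel gripper is mounted at the origin on the work surface. World frame = base frame: x ahead of the robot, y to its left, z up, the work surface at z = 0. Lengths are in mm, angles in degrees, forces in N, time in s.
With the tool pointing down it reaches from about 350 to 950 mm from the base axis. Payload 17.4 kg.
Tool frame: the origin (TCP) lies at the very end of the fingers, on their centre line; the grasp point (between the pads) lies 19 mm behind it; x points along the fingers, y is the direction in which the jaws open and shut, and the axes are right-handed (so a half turn about x gives the same grasp; the last joint's range is limited). The gripper opens to 93 mm and grips with 3 to 60 N. Pads are 15 mm wide; open, the fingers measure 128 mm over their backs; the gripper's body (75 mm by 188 mm) begins 65 mm behind the grasp point.
Start: joints at [-71.035, 6.646, 82.598, -0, 90.757, -2.166], TCP at [243.326, -629.623, 218.646] pointing down, gripper open.
Joint ranges: [-162.19, 162.19], [-47.58, 125.68], [4.15, 143.07], [-65.23, 245.23], [0.69, 171.88], [-170.13, 170.13]. Speed limits (degrees/s): [108.29, 108.29, 127.2, 180, 180, 180].

### API

Orientations are given as a 3x3 rotation matrix whose columns are the frame's x, y, z axes.
In Python, from bench import env gives the robot as it stands.
- The arm moves only by the tool apply_moves, never from a script. Its argument "commands" is a list of rows, each a list of 5 numbers: the opening, from 0 (shut) to 1 (fully open), then the shift along the tool's x, y, z in mm, then the turn about the tool's x in rad. In form: [[jaw, tx, ty, tz, roll], ...]. A call has exactly 5 rows; each row is the pose to reach, as a shift and turn from the pose commanded when the call began, along the tool's axes at that moment; what a row does not reach only later rows make up. A row lasts 1/10 s, in which the tool goes at most 50 mm and 8.59 degrees, less where a joint would pass 70% of its speed; a pose out of reach is approached as far as the arm can. A call with a gripper value outside its range is refused whole. The fingers move at their own pace and stop on an object; "squeeze" is the grip in N (left out, the last holds). Time passes only in rows, so rows that repeat a pose let the fingers close, or fill a call up. It gives the time, the measured TCP pose, the force and the opening at its end, in the units of the state.
- env.observe(): the state, without advancing time (a new reading comes with each control period).
- env.grab_frame(name): name is "scene" or "top"; returns (picture, depth): 384x512x3 uint8, red, green, blue; 384x512 float32, mm along the optical axis (not along the pixel's ray), 0 where there is no reading.
- env.calibration(name): a dict with "fx", "fy", "cx", "cy" (pixels), "position" and "orientation" of the camera in the world. Camera axes: x right, y up, looking along -z (the intrinsics and any distortion apply to the point x, -y, -z); pixel columns grow to the right and rows downward; lengths in mm; the calibration is good to about 2 mm. A picture is of the moment at which its call begins. calibration takes no time and is no camera call.
- env.finish_job(): hands the job in, once; it reports no verdict.
The state is a dict: "time": time; "joint_pos": joint angles; "qvel": joint speeds; "joint_efforts": joint torques, N m; "tool_pos": TCP position; "ee_rot": TCP orientation; "force": force on the tool from outside, world axes, zero at the start; "ft_torque": the same for the moment, N m; "opening": opening from 0.0 (shut) to 1.0 (fully open).
Only numpy, scipy, OpenCV 4.12 (cv2) and the standard library are available. Lean on these libraries where they do the work, as an engineer would, in place of code of your own. Each camera call takes 0.05 s, during which the arm holds its last target.

## Working session

There is one attempt and no reset: what is moved stays moved. The work goes in short steps, Python scripts to look and compute and a tool call to move; the robot and the scene stay as the last step left them, time stands still between calls to the robot, and variables do not carry over. Pictures are saved under pics/ and viewed, and the job is handed in when it is done.

Besides the shell and the picture viewer there is one more tool, called after "Call:" as name([rows], argument=value, ...), one row to a line, values as JSON. apply_moves: Moves the arm, as the interface text tells. Its arguments: {"type":"object","properties":{"commands":{"type":"array"},"squeeze":{"type":"number"}},"required":["commands"]}

```bash
ls; mkdir -p pics; python3 - <<'E'
from bench import env
import cv2,numpy as np
s=env.observe();print(s['time'],s['tool_pos'],s['ee_rot'],s['opening'],s['force'])
for n in('scene','top'):
    p,d=env.grab_frame(n);cv2.imwrite(f'pics/{n}0.png',p[:,:,::-1]);np.save(f'pics/{n}0.npy',d)
    print(n,{k:np.round(v,4).tolist() if not isinstance(v,str) else v for k,v in env.calibration(n).items()})
E
```

```text
pics
0.0 [ 243.23802173 -629.42488215  217.86046631] [[-4.00302254e-04  3.60461546e-01 -9.32773989e-01]
 [ 1.13827534e-03 -9.32773295e-01 -3.60461766e-01]
 [-9.99999272e-01 -1.20604729e-03 -3.69132360e-05]] 0.9985987387873689 [-0.50775365 -1.38519381  0.11318234]
scene {'fx': 481.8726, 'fy': 481.8726, 'cx': 249.1586, 'cy': 190.7776, 'position': [1200.6904, 1000.0364, 1387.2621], 'orientation': [[-0.8388, -0.4004, 0.3689], [0.5443, -0.5994, 0.5869], [-0.0139, 0.6931, 0.7207]]}
top {'fx': 424.8567, 'fy': 424.8567, 'cx': 252.9379, 'cy': 190.4696, 'position': [430.019, -45.7516, 1397.1741], 'orientation': [[-0.0092, 0.9973, -0.0729], [-0.9998, -0.008, 0.0167], [0.0161, 0.0731, 0.9972]]}
```

View pics/scene0.png

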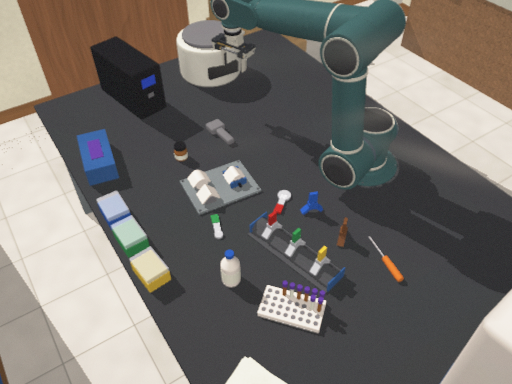

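View pics/top0.png

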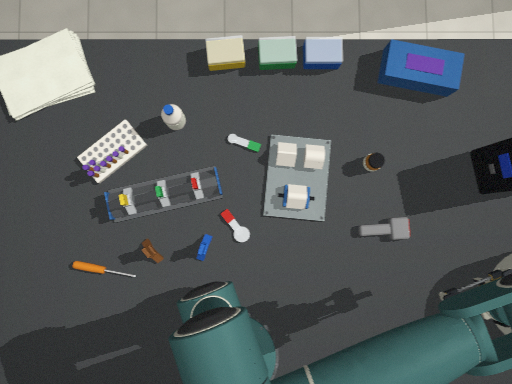

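The top view shows the rail at about (164,194), with gauges yellow (127,200), green (162,193) and red (197,185). The clamped corner, between blue cheeks, is at (297,197), and the spares are at (287,154) and (315,156). The look-alikes are brown (152,250) and blue (204,247). I'll enlarge these next.

```bash
python3 - <<'E'
import cv2
p=cv2.imread('pics/top0.png')
cv2.imwrite('pics/t1.png',cv2.resize(p[150:270,90:250],None,fx=5,fy=5,interpolation=2))
cv2.imwrite('pics/t2.png',cv2.resize(p[125:230,250:345],None,fx=5.5,fy=5.5,interpolation=2))
E
```

```text
(no output)
```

View pics/t1.png

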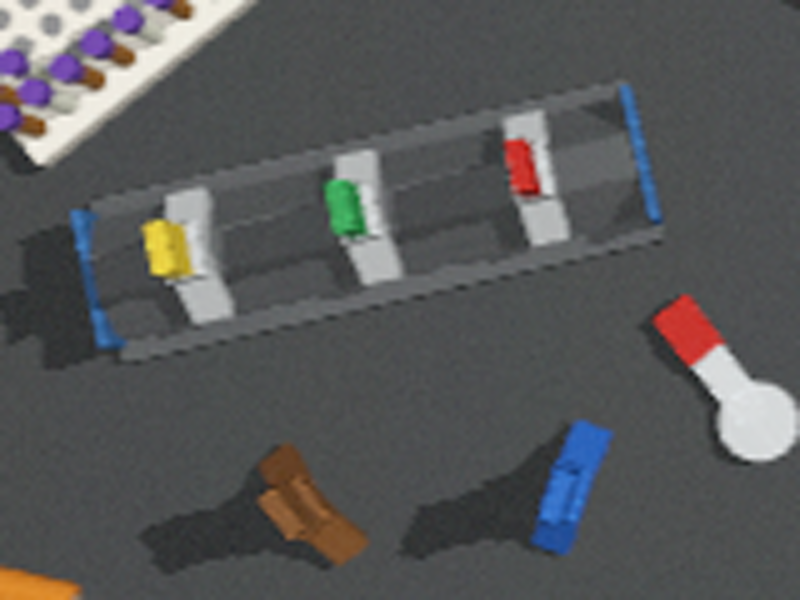

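View pics/t2.png

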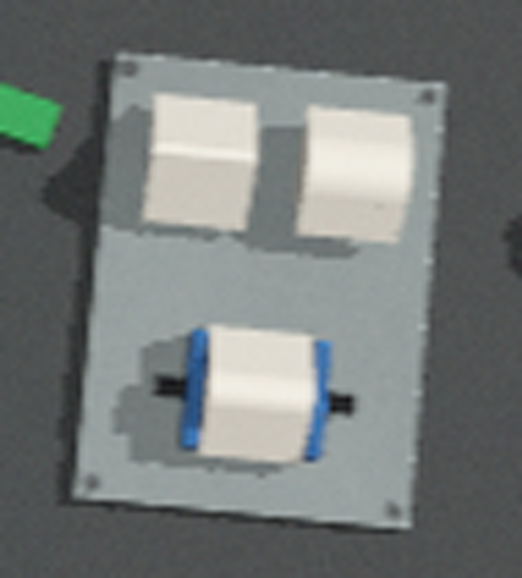

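```bash
cat > h.py <<'E'
import cv2,numpy as np
from bench import env
def cloud(n,d):
    c=env.calibration(n);v,u=np.mgrid[:384,:512]
    P=np.stack([(u-c['cx'])/c['fx']*d,-(v-c['cy'])/c['fy']*d,-d],-1)
    W=P@np.array(c['orientation']).T+np.array(c['position']);W[d<=0]=np.nan
    return W
def ray(n,u,v,z):
    c=env.calibration(n);R=np.array(c['orientation']);o=np.array(c['position'])
    r=R@np.array([(u-c['cx'])/c['fx'],-(v-c['cy'])/c['fy'],-1]);return o+r*(z-o[2])/r[2]
def masks(p):
    h=cv2.cvtColor(p,cv2.COLOR_BGR2HSV);H,S,V=h[...,0],h[...,1],h[...,2]
    g=(S>130)&(V>70)
    return dict(y=g&(H>20)&(H<35),g=g&(H>50)&(H<80),r=g&((H<6)|(H>174)),b=g&(H>95)&(H<120))
E
python3 - <<'E'
from h import *
for n in('scene','top'):
    p=cv2.imread(f'pics/{n}0.png');d=np.load(f'pics/{n}0.npy');W=cloud(n,d)
    for k,m in masks(p).items():
        q,l,st,ce=cv2.connectedComponentsWithStats(m.astype(np.uint8))
        for i in range(1,q):
            if st[i,4]<12: continue
            w=W[l==i];w=w[~np.isnan(w[:,0])]
            if len(w)==0: continue
            med=np.median(w,0)
            if not(150<med[0]<800 and abs(med[1])<450): continue
            print(n,k,st[i],np.round(ce[i],1),np.round(med),'z',np.round(np.percentile(w[:,2],[2,50,98])))
    if n=='top':
        # depth noise on bench, white region
        print(np.std(W[100:120,300:340,2]),np.mean(W[100:120,300:340,2]))
        for v in range(178,216,2): print(v,np.round(W[v,[285,292,297,302,309],2]),np.round(W[v,297,0]))
        for v in range(140,172,2): print(v,np.round(W[v,[280,287,293, 308,315,321],2]))
E
```

```text
scene y [317 246  10  15  95] [321.7 252.7] [505. 330. 115.] z [  2. 115. 134.]
scene g [211 214   9   9  56] [214.7 218.1] [682. -72.  12.] z [ 6. 12. 19.]
scene g [292 228   9  14  75] [296.1 234.7] [531. 223. 118.] z [ 88. 118. 134.]
scene r [268 204  16  21 164] [274.8 213.6] [536. 109.  87.] z [  0.  87. 133.]
scene b [231 178  15  10  72] [237.9 182.5] [ 521. -168.   31.] z [12. 31. 48.]
scene b [300 191  23  24 259] [311.4 203.3] [357.  95.  42.] z [  0.  42. 103.]
scene b [250 212  17  20  50] [256.7 220.8] [584.  51.  47.] z [14. 47. 55.]
scene b [225 249   9  10  73] [229.  253.5] [770. 188. 150.] z [ 61. 150. 157.]
scene b [327 267  18  24 131] [335.3 279.1] [493. 396.  36.] z [ 8. 36. 55.]
top y [119 194   9  11  82] [122.8 199.3] [501. 323. 123.] z [ 85. 123. 130.]
top g [248 140  13  12  98] [253.7 145.9] [678. -74.  11.] z [ 1. 11. 17.]
top g [155 186   8  11  66] [158.4 191.2] [524. 216. 125.] z [ 91. 125. 132.]
top r [191 178   7  11  55] [193.8 183. ] [547. 110. 127.] z [ 91. 127. 134.]
top r [221 209  14  14 110] [227.  215.5] [450.  16.  12.] z [-1. 12. 16.]
top b
[... 852 characters left out ...]
 [39. 48. 44. 50. 10.] 491.0
204 [39. 43. 45. 41.  8.] 485.0
206 [10. 35. 34. 42. 10.] 479.0
208 [ 9. 11. 29. 30. 16.] 472.0
210 [11. 11. 13. 11. 11.] 466.0
212 [ 9. 10.  8.  9. 11.] 460.0
214 [13.  7.  8. 14. 12.] 453.0
140 [10. 10. 13.  8. 15. 10.]
142 [26.  8. 12. 11.  8. 11.]
144 [32. 31. 23. 11.  9. 14.]
146 [42. 37. 32. 45. 34. 37.]
148 [47. 42. 47. 45. 47. 48.]
150 [55. 49. 55. 51. 51. 53.]
152 [62. 65. 64. 58. 55. 57.]
154 [52. 60. 61. 61. 63. 67.]
156 [49. 50. 55. 59. 60. 61.]
158 [44. 50. 52. 58. 58. 55.]
160 [38. 44. 46. 53. 51. 62.]
162 [35. 37. 38. 54. 48. 48.]
164 [26. 29. 29. 39. 44. 47.]
166 [10.  4. 31. 38. 43. 44.]
168 [10. 10.  7. 13. 34. 32.]
170 [ 7.  9.  8. 10. 16. 12.]
```

```bash
python3 - <<'E'
from h import *
from scipy.optimize import least_squares
n='top'
p=cv2.imread(f'pics/{n}0.png');d=np.load(f'pics/{n}0.npy');W=cloud(n,d)
g=cv2.cvtColor(p,cv2.COLOR_BGR2GRAY)
m=(g>88).astype(np.uint8);m[:, :262]=0;m[:125]=0;m[225:]=0;m[:,335:]=0
m=cv2.morphologyEx(m,cv2.MORPH_CLOSE,np.ones((3,3)))
c=max(cv2.findContours(m,0,2)[0],key=cv2.contourArea)
c=cv2.convexHull(c)
w=np.array([ray(n,u,v,12)[:2] for u,v in c[:,0]],np.float32)
r=cv2.minAreaRect(w);print(r); yaw=r[2]
bx=cv2.boxPoints(r);print(bx)
# fixture x: along long side (270), toward +x
e=[bx[1]-bx[0],bx[2]-bx[1]];e=max(e,key=np.linalg.norm);e=e/np.linalg.norm(e);e*=np.sign(e[0])
ex=e;ey=np.array([-e[1],e[0]]);print('yaw fix',np.degrees(np.arctan2(e[1],e[0])))
def prof(x,x0,r,h=62):
    a=np.abs(x-x0);R=r
    return np.where(a<R/np.sqrt(2),h-R+np.sqrt(np.maximum(R*R-a*a,0)),h+R*(np.sqrt(2)-1)-a)
for name,(u0,u1,v0,v1) in dict(clamp=(289,305,188,206),spL=(281,293,144,165),spR=(309,321,146,166)).items():
    q=W[v0:v1,u0:u1].reshape(-1,3);q=q[~np.isnan(q[:,0])]
    fx=q[:,:2]@ex
    k=q[:,2]>28;fx=fx[k];z=q[k,2];fy=(q[k,:2]@ey)
    for R in(6,16,26):
        s=least_squares(lambda t:prof(fx,t[0],R,62+t[1])-z,[fx.mean(),0],loss='soft_l1')
        print(name,R,np.round(s.x,2),'cost',round(s.cost,1),len(z),'xy at y mean',np.round(s.x[0]*ex+fy.mean()*ey,1))
    s=least_squares(lambda t:prof(fx,t[0],t[2],62+t[1])-z,[fx.mean(),0,15],loss='soft_l1');print('free',np.round(s.x,2))
    s=least_squares(lambda t:prof(fx,t[0],t[1],62)-z,[fx.mean(),15],loss='soft_l1');print('free h=62',np.round(s.x,2))
print(ex,ey)
E
```

```text
((574.9691162109375, -215.102294921875), (202.8193359375, 270.5973205566406), 83.97879028320312)
[[ 429.77933 -301.76013]
 [ 698.88385 -330.14487]
 [ 720.15894 -128.44446]
 [ 451.05438 -100.05972]]
yaw fix -6.0212073
clamp 6 [528.52   2.35] cost 480.8 287 xy at y mean [ 509.7 -206.7]
clamp 16 [528.62  -1.03] cost 406.5 287 xy at y mean [ 509.8 -206.7]
clamp 26 [528.72  -3.53] cost 488.4 287 xy at y mean [ 509.9 -206.7]
free [528.63  -1.18  16.51]
free h=62 [528.63  13.35]
spL 6 [663.86  -1.28] cost 358.7 244 xy at y mean [ 648.8 -177.7]
spL 16 [663.8   -4.65] cost 403.8 244 xy at y mean [ 648.7 -177.7]
spL 26 [663.79  -7.73] cost 551.8 244 xy at y mean [ 648.7 -177.7]
free [663.86  -1.78   7.4 ]
free h=62 [663.89   2.86]
spR 6 [663.55   5.24] cost 553.8 238 xy at y mean [ 639.1 -266.4]
spR 16 [663.53   1.51] cost 415.4 238 xy at y mean [ 639.1 -266.4]
spR 26 [663.26  -1.16] cost 352.7 238 xy at y mean [ 638.8 -266.4]
free [663.28  -0.85  24.67]
free h=62 [663.32  22.25]
[ 0.9944831  -0.10489656] [0.10489656 0.9944831 ]
```

```bash
python3 - <<'E'
from h import *
pts={}
for n in('top','scene'):
    p=cv2.imread(f'pics/{n}0.png');d=np.load(f'pics/{n}0.npy');W=cloud(n,d)
    for k,m in masks(p).items():
        if k=='b':continue
        s=m&(W[...,2]>80)&(W[...,2]<140)
        q,l,st,ce=cv2.connectedComponentsWithStats(s.astype(np.uint8));i=1+np.argmax(st[1:,4])
        pts[n,k]=W[l==i]
    T=np.array([np.median(pts[n,k],0) for k in 'ygr'])
    a=T[0]-T[2];yaw=np.degrees(np.arctan2(-a[0],a[1]));print(n,'yaw',yaw,T.round(1).tolist())
    th=np.radians(yaw);ex=np.array([np.cos(th),np.sin(th)]);ey=np.array([-np.sin(th),np.cos(th)])
    for k in 'ygr':
        w=pts[n,k];x=w[:,:2]@ex;y=w[:,:2]@ey;t=w[:,2]>118
        mx=(np.percentile(x,3)+np.percentile(x,97))/2
        print(k,'x',np.percentile(x,[3,50,97]).round(1),'ytop',np.percentile(y[t],[3,50,97]).round(1),len(w),'xy',np.round(x.mean()*ex+np.median(y[t])*ey,1))
# rail ends (blue end plates) top view
for n in('top','scene'):
    p=cv2.imread(f'pics/{n}0.png');W=cloud(n,np.load(f'pics/{n}0.npy'));m=masks(p)['b']
    q,l,st,ce=cv2.connectedComponentsWithStats(m.astype(np.uint8))
    E=[]
    for i in range(1,q):
        w=W[l==i];w=w[w[:,2]>10];c=np.median(w,0) if len(w)>20 else [0,0,0]
        if c[2]<60 and (abs(c[1]-392)<15 or abs(c[1]-45)<15) and c[0]>450:
            k=w[:,2]>25; w=w[k]; print(n,'end',w.mean(0).round(1)); E.append(w.mean(0))
    a=E[0]-E[1];a*=np.sign(a[1]);print('yaw',np.degrees(np.arctan2(-a[0],a[1])),'mid',(E[0]+E[1])/2)
E
```

```text
top yaw 12.250374063546765 [[500.7, 323.2, 122.8], [523.7, 216.3, 125.3], [547.0, 109.6, 126.5]]
y x [542.9 558.1 573.1] ytop [206.9 211.7 218.7] 82 xy [500.1 325.2]
g x [543.  557.9 573.3] ytop [ 97.2 101.8 107.9] 66 xy [523.5 217.8]
r x [543.6 558.2 572.9] ytop [-12.6  -7.3  -1.5] 55 xy [546.9 111.2]
scene yaw 11.946666836571815 [[506.7, 330.4, 117.5], [530.7, 223.4, 118.0], [552.1, 115.9, 114.5]]
y x [545.  563.7 574.9] ytop [209.9 217.3 222.5] 91 xy [505.1 329. ]
g x [547.5 565.6 576.5] ytop [101.8 108.9 113. ] 75 xy [529.4 223.3]
r x [545.6 563.7 577. ] ytop [-10.3  -1.5   5. ] 88 xy [551.3 115.1]
top end [562.9  45.2  46.2]
top end [485.  391.7  45.1]
yaw 12.662818324742355 mid [523.94806842 218.47307947  45.64360011]
scene end [569.7  47.7  45.8]
scene end [491.2 395.6  43.5]
yaw 12.713474708544842 mid [530.48744382 221.61966766  44.6593828 ]
```

Call:
apply_moves([
  [1, 0, -38, -31, 0.03],
  [1, 0, -76, -62, 0.06],
  [1, 0, -114, -93, 0.09],
  [1, 0, -152, -124, 0.12],
  [1, 0, -190, -156, 0.152],
], squeeze=20)

```text
time: 0.6
tool_pos: [320.4, -394.3, 218.3]
ee_rot: [[-0.0, 0.213, -0.977], [0.0, -0.977, -0.213], [-1.0, -0.0, 0.0]]
force: [1.0, -1.7, 0.0]
opening: 1.0
```

Call:
apply_moves([
  [1, 0, -37, -22, 0],
  [1, 0, -74, -44, 0],
  [1, 0, -111, -66, 0],
  [1, 0, -148, -88, 0],
  [1, 0, -185, -110, 0],
])

```text
time: 1.1
tool_pos: [388.0, -190.1, 218.6]
ee_rot: [[0.0, 0.215, -0.977], [-0.0, -0.977, -0.215], [-1.0, 0.0, -0.0]]
force: [0.9, -0.0, 0.0]
opening: 0.996
```

Call:
apply_moves([
  [1, 0, -37, -22, 0],
  [1, 0, -74, -44, 0],
  [1, 0, -111, -66, 0],
  [1, 0, -148, -88, 0],
  [1, 0, -185, -110, 0],
])

```text
time: 1.6
tool_pos: [455.6, 14.4, 218.6]
ee_rot: [[0.0, 0.215, -0.977], [-0.0, -0.977, -0.215], [-1.0, 0.0, -0.0]]
force: [0.5, -0.9, 0.1]
opening: 1.0
```

Call:
apply_moves([
  [1, 0, -37, -22, 0],
  [1, 0, -74, -44, 0],
  [1, 0, -111, -66, 0],
  [1, 0, -148, -88, 0],
  [1, 0, -185, -110, 0],
])

```text
time: 2.1
tool_pos: [523.3, 218.8, 218.3]
ee_rot: [[-0.0, 0.215, -0.977], [-0.0, -0.977, -0.215], [-1.0, 0.0, 0.0]]
force: [-0.9, -1.1, 0.4]
opening: 0.998
```

```bash
python3 - <<'E'
from h import *
a=[]
for n,(v,u) in(('scene',(160,230)),('top',(130,90))):
    p,d=env.grab_frame(n);p=p[:,:,::-1];cv2.imwrite(f'pics/{n}1.png',p);np.save(f'pics/{n}1.npy',d)
    a.append(cv2.resize(p[v:v+130,u:u+130],None,fx=3,fy=3,interpolation=2))
cv2.imwrite('pics/c1.png',np.hstack(a))
E
```

```text
(no output)
```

View pics/c1.png

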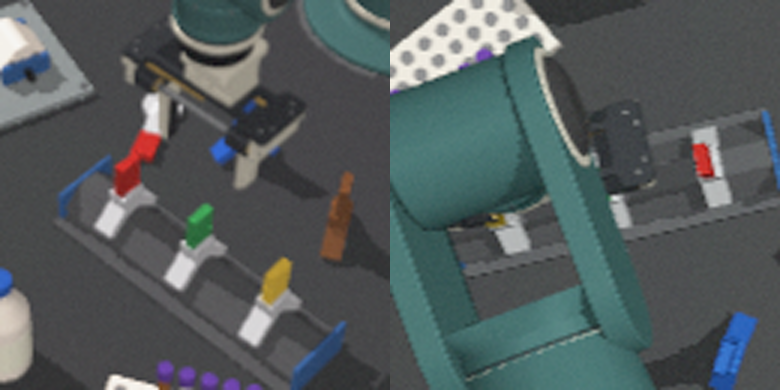

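The scene crop shows the green concave gauge in the middle of the rail at full-frame (297,235), below the open gripper. The green convex gauge (215,218) lies flat elsewhere, and the brown and blue look-alikes stand off the rail, so this is the 16 mm gauge.

```bash
cat >> h.py <<'E'
def proj(n,P):
    c=env.calibration(n);q=np.array(c['orientation']).T@(np.array(P)-np.array(c['position']))
    return np.array([c['cx']+c['fx']*q[0]/-q[2],c['cy']-c['fy']*q[1]/-q[2]])
E
python3 - <<'E'
from h import *
s=env.observe();t=s['tool_pos'];y=s['ee_rot'][:,1];z=s['ee_rot'][:,2]
p=cv2.imread('pics/scene1.png');im=cv2.resize(p[160:290,230:360],None,fx=5,fy=5,interpolation=2)
def dot(P,c):
    u=(proj('scene',P)-[230,160]+.5)*5;cv2.circle(im,tuple(int(v) for v in u),3,c,-1)
for sg in(-1,1):
  for w in (46.5,64):
    for q in(-7.5,7.5): dot(t+sg*w*y+q*z,(0,0,255) if w<50 else (255,0,255))
# predicted tab top corners
for dx in(-16,16):
  for dy in(-6,6):
    dot(np.array([523.6,217.8,128])-dx*z-dy*y,(255,255,0))
cv2.imwrite('pics/c2.png',im)
E
```

```text
(no output)
```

View pics/c2.png

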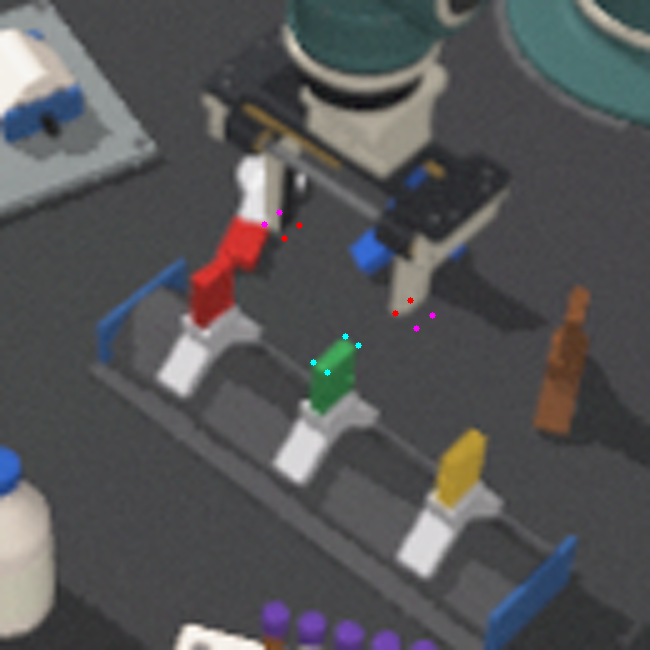

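Call:
apply_moves([
  [1, 30, 0, 0, 0],
  [1, 60, 0, 0, 0],
  [1, 90, 0, 0, 0],
  [1, 115, 0, 0, 0],
  [1, 126, 0, 0, 0],
])

```text
time: 2.7
tool_pos: [522.1, 216.0, 90.1]
ee_rot: [[-0.003, 0.215, -0.977], [-0.001, -0.977, -0.215], [-1.0, 0.0, 0.003]]
force: [-0.9, 0.0, 0.1]
opening: 1.001
```

```bash
python3 - <<'E'
from h import *
p,d=env.grab_frame('scene');p=p[:,:,::-1].copy();cv2.imwrite('pics/scene2.png',p)
s=env.observe();print(s['time'],s['tool_pos'],s['force'])
t=s['tool_pos'];y=s['ee_rot'][:,1];z=s['ee_rot'][:,2]
im=cv2.resize(p[190:290,240:360],None,fx=6,fy=6,interpolation=2)
def dot(P,c):
    u=(proj('scene',P)-[240,190]+.5)*6;cv2.circle(im,tuple(int(v) for v in u),3,c,-1)
for sg in(-1,1):
    for q in(-7.5,7.5): dot(t+sg*46.5*y+q*z,(0,0,255))
cv2.imwrite('pics/c3.png',im)
E
```

```text
2.75 [522.08396287 216.05513072  89.57251475] [-1.11034147 -0.3211292  -1.46837893]
```

View pics/c3.png

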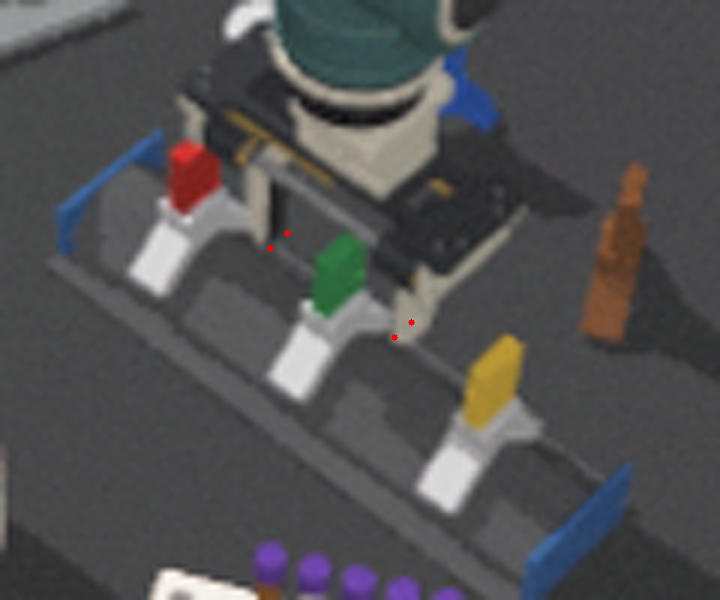

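Call:
apply_moves([
  [1, 0, -3, -2, 0],
  [0, 0, -3, -2, 0],
  [0, 0, -3, -2, 0],
  [0, 0, -3, -2, 0],
  [0, 0, -3, -2, 0],
], squeeze=20)

```text
time: 3.25
tool_pos: [524.7, 220.2, 93.2]
ee_rot: [[0.001, 0.215, -0.977], [0.0, -0.977, -0.215], [-1.0, -0.0, -0.001]]
force: [-0.7, 0.1, -0.6]
opening: 0.706
```

Call:
apply_moves([
  [0, 0, 0, 0, 0],
  [0, 0, 0, 0, 0],
  [0, 0, 0, 0, 0],
  [0, 0, 0, 0, 0],
  [0, 0, 0, 0, 0],
])

```text
time: 3.75
tool_pos: [524.5, 220.2, 92.6]
ee_rot: [[-0.0, 0.215, -0.977], [-0.0, -0.977, -0.215], [-1.0, 0.0, 0.0]]
force: [-0.5, 0.4, 0.4]
opening: 0.276
```

Call:
apply_moves([
  [0, 0, 0, 0, 0],
  [0, 0, 0, 0, 0],
  [0, 0, 0, 0, 0],
  [0, 0, 0, 0, 0],
  [0, 0, 0, 0, 0],
])

```text
time: 4.25
tool_pos: [524.5, 220.2, 92.6]
ee_rot: [[-0.0, 0.215, -0.977], [-0.0, -0.977, -0.215], [-1.0, 0.0, 0.0]]
force: [0.3, 0.1, -2.1]
opening: 0.128
```

Call:
apply_moves([
  [0, -5, 0, 0, 0],
  [0, -25, 0, 0, 0],
  [0, -55, 0, 0, 0],
  [0, -90, 0, 0, 0],
  [0, -120, 0, 0, 0],
])

```text
time: 4.75
tool_pos: [524.5, 220.2, 214.8]
ee_rot: [[0.001, 0.215, -0.977], [0.0, -0.977, -0.215], [-1.0, -0.0, -0.001]]
force: [-0.3, 0.2, -2.4]
opening: 0.122
```

```bash
python3 - <<'E'
from h import *
from scipy.optimize import least_squares
s=env.observe();print(s['tool_pos'],s['force'],s['opening'])
# scene crown fit from initial frame
W=cloud('scene',np.load('pics/scene0.npy'));p=cv2.imread('pics/scene0.png')
th=np.radians(-6.0);ex=np.array([np.cos(th),np.sin(th)]);ey=np.array([-np.sin(th),np.cos(th)])
def prof(x,x0,r,h=62):
    a=np.abs(x-x0);return np.where(a<r/2**.5,h-r+np.sqrt(np.maximum(r*r-a*a,0)),h+r*(2**.5-1)-a)
for cx,cy,nm in((511,-207,'clamp'),(649,-178,'L'),(640,-266,'R')):
    q=W[150:230,170:270].reshape(-1,3);fx=q[:,:2]@ex;fy=q[:,:2]@ey
    k=(abs(fx-(np.array([cx,cy])@ex))<38)&(abs(fy-(np.array([cx,cy])@ey)-3)<22)&(q[:,2]>30)
    fx,z,fy=fx[k],q[k,2],fy[k]
    for R in(6,16,26):
        f=least_squares(lambda t:prof(fx,t[0],R,62+t[1])-z,[fx.mean(),0],loss='soft_l1');print(nm,R,f.x.round(2),round(f.cost,1),k.sum())
cv2.imwrite('pics/c4.png',cv2.resize(p[150:230,170:270],None,fx=6,fy=6,interpolation=2))
E
```

```text
[524.50425998 220.18427575 214.81911238] [-0.30230599  0.22755067 -2.3708061 ] 0.1216322700651459
clamp 6 [528.94   4.61] 359.3 141
clamp 16 [529.2    1.12] 335.9 141
clamp 26 [529.34  -1.76] 369.2 141
L 6 [664.45   0.86] 374.1 149
L 16 [664.49  -2.75] 394.7 149
L 26 [664.52  -6.12] 472.5 149
R 6 [665.2   8.2] 431.3 146
R 16 [665.19   4.42] 373.7 146
R 26 [664.89   1.27] 332.9 146
```

View pics/c4.png

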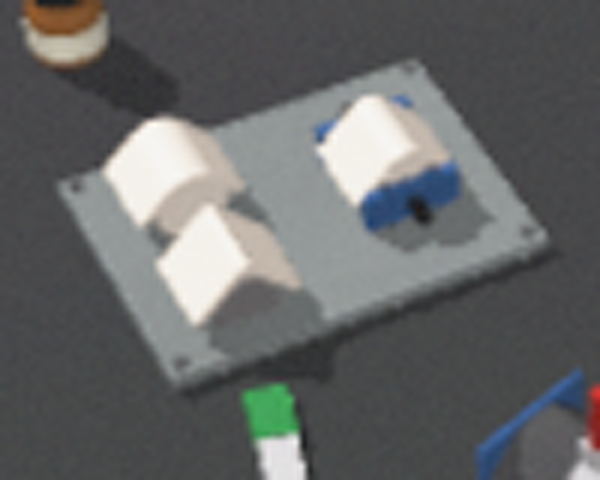

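Call:
apply_moves([
  [0, 0, 35, 9, 0],
  [0, 0, 80, 20, 0.04],
  [0, 0, 122, 31, 0.1],
  [0, 0, 165, 42, 0.15],
  [0, 0, 207, 53, 0.2],
])

```text
time: 5.25
tool_pos: [516.9, 5.0, 213.2]
ee_rot: [[0.001, 0.015, -1.0], [-0.0, -1.0, -0.015], [-1.0, 0.0, -0.001]]
force: [1.2, 0.7, -1.7]
opening: 0.128
```

```bash
python3 - <<'E'
from h import *
s=env.observe();t=s['tool_pos'];R=s['ee_rot'];print(t,R.round(4).tolist())
D=np.array([510.6,-207.0,t[2]])-t;print(R.T@D,'roll',np.arctan2(R[0,1],-R[1,1])+np.radians(6.0))
E
```

```text
[516.86944304   4.98167805 213.17589679] [[0.0006, 0.0149, -0.9999], [-0.0, -0.9999, -0.0149], [-1.0, 0.0, -0.0006]]
[-3.14745551e-03  2.11864431e+02  9.43401618e+00] roll 0.11965213040736165
```

Call:
apply_moves([
  [0, 0, 42, 2, 0.03],
  [0, 0, 90, 4, 0.06],
  [0, 0, 140, 6, 0.1],
  [0, 15, 180, 8, 0.12],
  [0, 45, 212, 9.4, 0.12],
])

```text
time: 5.75
tool_pos: [511.9, -208.3, 169.7]
ee_rot: [[0.004, -0.105, -0.994], [-0.002, -0.994, 0.105], [-1.0, 0.001, -0.004]]
force: [0.6, -0.2, -1.1]
opening: 0.124
```

Call:
apply_moves([
  [0, 15, 0, 0, 0],
  [0, 25, 0, 0, 0],
  [0, 30, 0, 0, 0],
  [0, 30, 0, 0, 0],
  [0, 30, 0, 0, 0],
])

```text
time: 6.25
tool_pos: [512.0, -204.8, 138.7]
ee_rot: [[0.001, -0.102, -0.995], [-0.0, -0.995, 0.102], [-1.0, 0.0, -0.001]]
force: [0.2, -0.2, -0.9]
opening: 0.128
```

```bash
cat > look.py <<'E'
from h import *
import sys
tag=sys.argv[1]
s=env.observe();print(round(s['time'],2),s['tool_pos'].round(2),s['ee_rot'].round(3).tolist(),s['force'].round(1),s['opening'])
a=[]
for n,(v,u) in(('scene',(120,180)),('top',(150,240))):
    p,d=env.grab_frame(n);p=p[:,:,::-1];cv2.imwrite(f'pics/{n}_{tag}.png',p);np.save(f'pics/{n}_{tag}.npy',d)
    a.append(cv2.resize(p[v:v+100,u:u+100],None,fx=4,fy=4,interpolation=2))
cv2.imwrite(f'pics/c_{tag}.png',np.hstack(a))
E
python3 look.py a
```

```text
6.25 [ 511.99 -204.84  138.72] [[0.001, -0.102, -0.995], [-0.0, -0.995, 0.102], [-1.0, 0.0, -0.001]] [ 0.2 -0.2 -0.9] 0.12844366205193652
```

View pics/c_a.png

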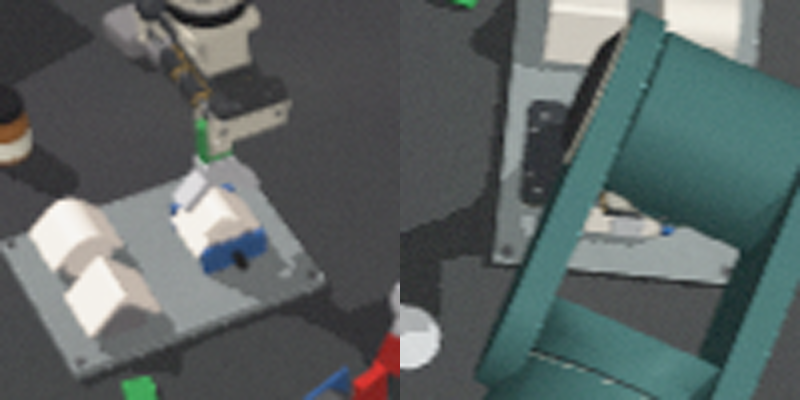

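Call:
apply_moves([
  [0, 12, 1, 0.5, 0.003],
  [0, 22, 2, 1, 0.003],
  [0, 29, 2, 1, 0.003],
  [0, 34, 2, 1, 0.003],
  [0, 36, 2, 1, 0.003],
])

```text
time: 6.85
tool_pos: [510.1, -207.3, 100.8]
ee_rot: [[-0.001, -0.106, -0.994], [0.0, -0.994, 0.106], [-1.0, -0.0, 0.001]]
force: [-0.0, -0.1, -1.3]
opening: 0.123
```

Call:
apply_moves([
  [0, 0.5, 0, 0, 0],
  [0, 1, 0, 0, 0],
  [0, 1.5, 0, 0, 0],
  [0, 2, 0, 0, 0],
  [0, 2, 0, 0, 0],
])

```text
time: 7.35
tool_pos: [510.4, -207.4, 99.8]
ee_rot: [[0.0, -0.106, -0.994], [-0.0, -0.994, 0.106], [-1.0, 0.0, -0.0]]
force: [-0.3, 0.1, -0.2]
opening: 0.13
```

Call:
apply_moves([
  [0, 0.3, 0, 0, 0],
  [0, 0.6, 0, 0, 0],
  [0, 1, 0, 0, 0],
  [0, 1, 0, 0, 0],
  [0, 1, 0, 0, 0],
])

```text
time: 7.85
tool_pos: [510.7, -207.5, 99.2]
ee_rot: [[0.001, -0.106, -0.994], [-0.0, -0.994, 0.106], [-1.0, 0.0, -0.001]]
force: [2.2, 0.2, 5.6]
opening: 0.13
```

Call:
apply_moves([
  [0, 0, 0, -0.5, 0],
  [0, 0, 0, -0.5, 0],
  [0, 0, 0, -0.5, 0],
  [0, 0, 0, -0.5, 0],
  [0, 0, 0, -0.5, 0],
], squeeze=5)

```text
time: 8.35
tool_pos: [510.9, -207.5, 99.1]
ee_rot: [[0.0, -0.106, -0.994], [-0.0, -0.994, 0.106], [-1.0, 0.0, -0.0]]
force: [0.2, -0.0, 5.6]
opening: 0.124
```

Call:
apply_moves([
  [0.2, 0, 0, 0, 0],
  [0.3, 0, 0, 0, 0],
  [0.4, 0, 0, 0, 0],
  [0.4, 0, 0, 0, 0],
  [0.4, 0, 0, 0, 0],
])

```text
time: 8.85
tool_pos: [510.7, -207.4, 98.5]
ee_rot: [[-0.0, -0.106, -0.994], [0.0, -0.994, 0.106], [-1.0, -0.0, 0.0]]
force: [0.3, -0.0, -0.5]
opening: 0.396
```

```bash
python3 look.py b
```

```text
8.85 [ 510.7  -207.41   98.52] [[-0.0, -0.106, -0.994], [0.0, -0.994, 0.106], [-1.0, -0.0, 0.0]] [ 0.3 -0.  -0.5] 0.39566775254037834
```

View pics/c_b.png

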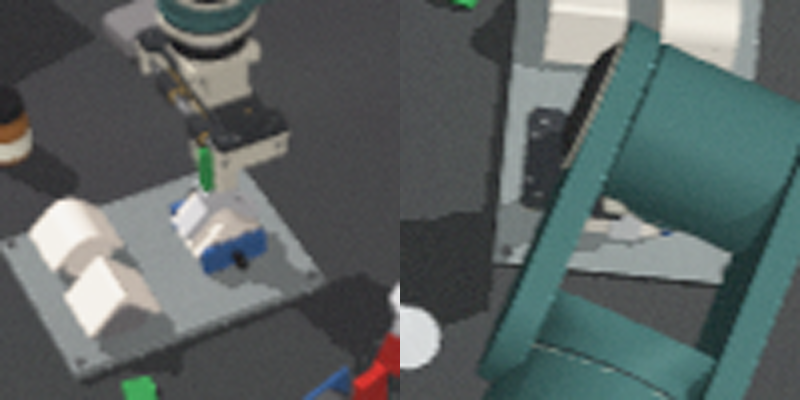

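Call:
apply_moves([
  [0.6, 0, 0, 0, 0],
  [0.6, 0, 0, 0, 0],
  [0.6, -10, 0, 0, 0],
  [0.6, -35, 0, 0, 0],
  [0.6, -65, 0, 0, 0],
])

```text
time: 9.45
tool_pos: [510.4, -207.2, 164.3]
ee_rot: [[-0.001, -0.106, -0.994], [0.001, -0.994, 0.106], [-1.0, -0.0, 0.001]]
force: [0.1, 0.5, 1.6]
opening: 0.599
```

Call:
apply_moves([
  [0.6, -25, 0, 0, 0],
  [0.6, -50, -40, 0, 0],
  [0.6, -60, -80, 20, 0],
  [0.6, -60, -120, 40, 0],
  [0.6, -60, -160, 60, 0],
])

```text
time: 9.95
tool_pos: [467.3, -40.7, 224.8]
ee_rot: [[0.001, -0.107, -0.994], [-0.0, -0.994, 0.107], [-1.0, -0.0, -0.001]]
force: [0.0, 0.2, -0.3]
opening: 0.597
```

Call:
apply_moves([
  [0.6, 0, -30, 10, 0],
  [0.6, 0, -60, 20, 0],
  [0.6, 0, -90, 30, 0],
  [0.6, 0, -90, 30, 0],
  [0.6, 0, -90, 30, 0],
])

```text
time: 10.45
tool_pos: [447.8, 51.0, 224.4]
ee_rot: [[0.001, -0.104, -0.995], [-0.0, -0.995, 0.104], [-1.0, 0.0, -0.001]]
force: [-0.2, -0.2, 0.6]
opening: 0.6
```

```bash
python3 look.py c; python3 - <<'E'
from h import *
a=cv2.imread('pics/scene_c.png')[140:220,170:270];b=cv2.imread('pics/top_c.png')[150:230,250:350]
cv2.imwrite('pics/cc.png',np.vstack([cv2.resize(x,None,fx=3.7*1.5,fy=3.7,interpolation=2) if 0 else cv2.resize(x,None,fx=3.7,fy=3.7,interpolation=2) for x in(a,b)]))
E
```

```text
10.45 [447.76  50.99 224.4 ] [[0.001, -0.104, -0.995], [-0.0, -0.995, 0.104], [-1.0, 0.0, -0.001]] [-0.2 -0.2  0.6] 0.6004388492023959
```

View pics/cc.png

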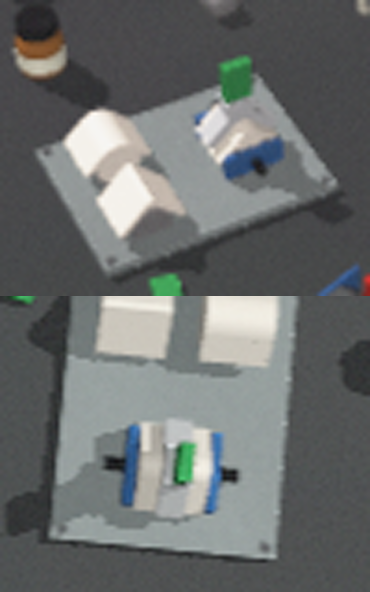

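The green 16 mm gauge stands free on the clamped corner, with its tab at about (234,161) in the scene and (299,199) in the top view. Next I'll measure its tilt and offset numerically.

```bash
cat > tilt.py <<'E'
from h import *
th=np.radians(-6.0);ex=np.array([np.cos(th),np.sin(th)]);ey=np.array([-np.sin(th),np.cos(th)])
for n in('scene','top'):
    F=[env.grab_frame(n) for _ in range(8)]
    p=F[0][0][:,:,::-1];D=np.stack([f[1] for f in F]);D[D==0]=np.nan;d=np.nanmedian(D,0);W=cloud(n,np.nan_to_num(d))
    cv2.imwrite(f'pics/{n}_t{env.observe()["time"]:.1f}.png',p)
    m=masks(p)['g']&(W[...,2]>75)&(W[...,2]<150)&(W[...,1]<-100)
    w=W[m];x=w[:,:2]@ex;y=w[:,:2]@ey;z=w[:,2]
    print(n,m.sum(),'x',np.percentile(x,[3,50,97]).round(1),'y',np.percentile(y,[3,50,97]).round(1),'z',np.percentile(z,[3,50,97]).round(1))
    for lo,hi in((85,97),(97,108),(108,119),(119,129),(129,140)):
        k=(z>lo)&(z<hi)
        if k.sum()>4: print(' z',lo,k.sum(),'x min/mid/max',x[k].min().round(1),((x[k].min()+x[k].max())/2).round(1),x[k].max().round(1))
    # body legs: points |y|<? silver, height vs x
    q=W.reshape(-1,3);fx=q[:,:2]@ex;fy=q[:,:2]@ey;yc=np.median(y)
    for s in(-1,1):
        k=(abs(fy+152.5)<9)&(s*(fx-528.8)>20)&(s*(fx-528.8)<40)&(q[:,2]>30)&(q[:,2]<90)
        if k.sum()>4: print(' leg',s,k.sum(),'z+|x|',np.median(q[k,2]+s*(fx[k]-528.8)).round(1))
E
python3 tilt.py
```

```text
scene 70 x [521.4 534.3 545.4] y [-157.6 -148.4 -146.2] z [ 93.  117.9 135.4]
 z 85 6 x min/mid/max 522.2 533.1 543.9
 z 97 17 x min/mid/max 521.7 532.8 543.9
 z 108 13 x min/mid/max 521.4 533.4 545.5
 z 119 13 x min/mid/max 521.7 533.9 546.1
 z 129 21 x min/mid/max 518.1 531.4 544.8
 leg -1 7 z+|x| 85.8
 leg 1 24 z+|x| 87.3
top 40 x [512.9 526.9 541.5] y [-156.4 -151.5 -146.5] z [118.6 133.7 136.1]
 z 129 38 x min/mid/max 514.1 527.9 541.7
 leg -1 38 z+|x| 84.7
 leg 1 35 z+|x| 85.0tilt.py:5: RuntimeWarning: All-NaN slice encountered
  p=F[0][0][:,:,::-1];D=np.stack([f[1] for f in F]);D[D==0]=np.nan;d=np.nanmedian(D,0);W=cloud(n,np.nan_to_num(d))
```

```bash
python3 - <<'E'
from h import *
p=cv2.imread('pics/top_c.png');W=cloud('top',np.load('pics/top_c.npy'))
for n in('top_c','scene_c'):
    p=cv2.imread(f'pics/{n}.png');W=cloud(n[:-2],np.load(f'pics/{n}.npy'))
    for k in'yr':
        m=masks(p)[k]&(W[...,2]>80)&(W[...,2]<140);print(n,k,m.sum(),np.median(W[m],0).round(1) if m.any() else '')
cv2.imwrite('pics/d.png',np.hstack([cv2.imread('pics/scene_c.png')[150:300,190:350],cv2.imread('pics/top_c.png')[90:240,90:330]]).repeat(2,0).repeat(2,1))
E
```

```text
top_c y 82 [500.6 322.9 122.4]
top_c r 55 [547.4 109.5 125.8]
scene_c y 89 [506.5 330.3 115. ]
scene_c r 88 [550.5 115.6 115.9]
```

View pics/d.png

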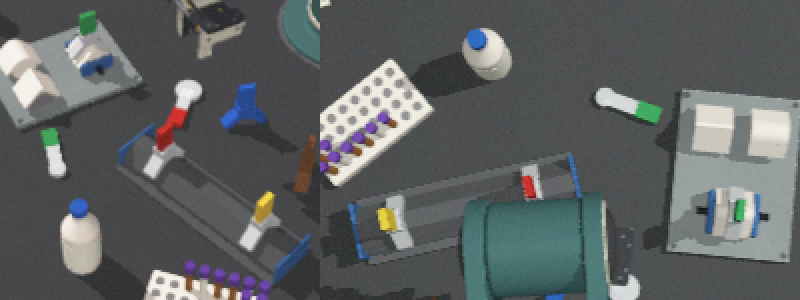

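The yellow and red gauges stand unmoved astride the rail, green is on the clamped corner, and the gripper is clear. Handing in.

```bash
python3 -c "
from bench import env
print(env.finish_job())"
```

```text
the job is handed in; nothing more can be done
None
```

The 16 mm (green) gauge is the one that fits. I left it standing by itself on the middle of the clamped edge and handed the job in; the hand-in gave no verdict. I tried only that gauge on the edge. The 6 mm (yellow) and 26 mm (red) stayed on the rail.

- **Choice of gauge:** a depth profile of the clamped corner fitted 16 mm best in both cameras. The two spare corners fitted 6 and 26 mm best.
- **Fit on the edge:** contact came at a tool height of about 99.2 mm, as predicted for the root resting on the crown. On a 26 mm corner it would have ridden about 4 mm higher.
- **Upright after letting go:** the heights of the two legs matched within 0.3 mm in the top view and 1.5 mm in the scene view, so it is not rocking. The tab top read about 134 mm, against 134.6 mm expected.
- **Across the edge:** in the top view the tab's centre is 1–2 mm from the crown. The scene camera put the tab 3–4 mm further towards +x. It showed a similar offset for the tabs on the rail but not for the crown, so I took it as a bias from seeing one side of the tab.
- **Everything else:** the yellow and red gauges read the same as at the start in the top view (within 1 mm). I saw no change in the other things on the bench in the last pictures, though I did not measure them.

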